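# Dial in the filter and load the sample vial

### The arm

A 6-joint arm with a two-finger parallel gripper is mounted at the origin on a cart in front of the work surface, level with it; the furniture and walls round the work are solid. World frame = base frame: x ahead of the robot, y to its left, z up, the work surface at z = 0. Lengths are in m, angles in rad, forces in N, time in s.
With the tool pointing down it reaches from about 0.275 to 0.725 m from the base axis. Payload 5.6 kg.
Tool frame: the origin (TCP) lies on the centre line of the jaws, within the pads' length; the fingertips stand 11 mm ahead of it and the grasp point (between the pads) lies 8 mm behind it (robot.finger_overhang is the distance from the TCP to the fingertips, in m); x points along the fingers, y is the direction in which the jaws open and shut, and the axes are right-handed (so a half turn about x gives the same grasp; the last joint's range is limited). The gripper opens to 85 mm and grips with 20 to 120 N. Pads are 22 mm wide; open, the fingers measure 114 mm over their backs; the gripper's body (76 mm by 85 mm) begins 54 mm behind the grasp point. The pads swing forward as they close: fully open they stand 13 mm farther back than shut.
Start: joints at [-1.02, 0.255, 0.108, 0, -1.424, -0.285], TCP at [0.144, -0.531, 0.242] pointing down, gripper open.
Joint ranges: [-2.95, 2.95], [-1.21, 1.97], [-1.09, 1.5], [-2.87, 1.71], [-2.94, -0.07], [-3.05, 3.05]. Speed limits (rad/s): [2.57, 2.57, 3.14, 3.14, 3.14, 3.14].

### API

Orientations are given as a rotation vector (axis times angle).
In Python, from plant import status, imaging, robot gives the robot as it stands.
- The arm moves only by the shell command python3 -m inch 'ROWS' [FORCE]. ROWS is a JSON object of lists of equal length, an entry for each row: "dp": the shift along the tool's x, y, z in m, a list of three; "yaw": the turn about the tool's x in degrees; "hand": the opening, from 0 (shut) to 1 (fully open). In form: {"dp": [[dx, dy, dz], ...], "yaw": [yaw, ...], "hand": [hand, ...]}. A call has 1 to 20 rows; each row shifts and turns the commanded pose from where the row before left it, along the tool's axes as they then stand; what a row does not reach is not made up. A row lasts 1/12 s, in which the tool goes at most 41.7 mm and 7.16 degrees, less where a joint would pass 70% of its speed; a pose out of reach is approached as far as the arm can. A call with a gripper value outside its range is refused whole. The fingers move at their own pace and stop on an object; FORCE is the grip in N (left out, the last holds). Time passes only in rows, so rows that do not move let the fingers close. It gives the time, the measured TCP pose, the force and the opening at its end, in the units of the state.
- status.observe(): the state, without advancing time (a new reading comes with each control period).
- imaging.grab_frame(name): name is "side" or "top" or "wrist"; returns a dict with "color" (384x512x3 uint8, red, green, blue), "range_z" (384x512 float32, m along the optical axis (not along the pixel's ray), 0 where there is no reading), "camera_matrix" (3x3 intrinsics, pixels), "k1" (the pictures are not rectified: a ray, as slopes to the right and down, at radius r is drawn at 1 + k1 r^2 times it, then the intrinsics apply), "R" (3x3) and "t" (3): a world point X has camera coordinates R X + t. Camera axes: x right, y down, z forward; pixel columns grow to the right and rows downward; lengths in m; the calibration is good to about 2 mm. A picture is of the moment at which its call begins.
- robot.job_done(): hands the job in, once; it reports no verdict.
The state is a dict: "clock": time; "joint_pos": joint angles; "dq": joint speeds; "joint_efforts": joint torques, N m; "tcp_pos": TCP position; "eef_rot": TCP orientation; "contact_force": force on the tool from outside, world axes, zero at the start; "torque": the same for the moment, N m; "finger_gap": finger opening in m.
Only numpy, scipy, OpenCV 4.12 (cv2) and the standard library are available. Lean on these libraries where they do the work, as an engineer would, in place of code of your own. Each camera call takes 0.05 s, during which the arm holds its last target. There are 200 camera calls.

### The job

Turn the colorimeter's filter wheel click by click, rolling its rubber rim with a lightly pressed fingertip because its worn spindle must not be pushed hard (above 18 N), until the green filter has clicked in at the pointer. Put the blue-capped vial upright into the colorimeter's round well, down to the bottom, and leave the other vials, the amber bottle and the timer where they are.

Things in the scene. Friction and masses are not known exactly. Their poses are not given: they have to be found in the camera images.
- colorimeter: grey bench colorimeter on a dark foot plate, 155 x 190 x 73 mm, fixed. Origin: centre of its underside; x points from its front (wheel side, towards the robot) to its back, y to its left, z up. The case with display and well fills the rear (x from -26 to 75 mm, 72 mm high); the filter wheel lies flat before it and overhangs the foot plate's front edge (x = -80 mm, 28 mm high) by 15 mm.
- wheel_axis (a point): point on the filter wheel's vertical axis, 40 mm above the bench, in mid thickness of the rim; axes as the colorimeter's. The wheel's frontmost rim lies about 50 mm from here along the colorimeter's -x.
- wheel_angle (a joint): angle of the wheel, rad; grows as it turns anticlockwise seen from above (front rim rolled to the right, the colorimeter's -y). A detent clicks every 0.785 rad (39 mm of rim). Filter at the pointer: clear at 0, violet 0.785, blue 1.57, cyan 2.36, yellow 3.14, orange 3.93, green 4.71, red 5.50; stops just past both ends. Starts in cyan, yellow or orange: green is 3, 2 or 1 clicks on.
- filter_wheel: horizontal wheel with black rubber rim: radius 50 mm, 30.5 to 47.5 mm above the bench, free at the front. Origin on its axis, at its underside. Press a fingertip on its front towards the axis and roll it sideways. Worn: it runs up to 2 mm out of true, so its reach must be felt. A finger slips below some 7 to 9 N of pressure; the spindle stands no more than 18 N in all from the robot.
- pointer (a point): tip of the fixed white pointer that reaches over the hub towards the front, 54 mm above the bench; the filter in front of it is the selected one. To leave a detent takes about 0.34 Nm (7 N along the rim); from half way the wheel goes on to the next one by itself, and let go anywhere it falls into the nearest.
- well_floor (a point): centre of the floor of the round vial well (18 mm wide, 24 mm deep, chamfered mouth) in the black square insert in the case's top at its left; z up along the well. The floor is 49 mm and the mouth 73 mm above the bench.
- vial_blue: sample vial with blue screw cap, 15 mm diameter, 50 mm tall, 20 g, standing in the rack. Origin: centre of its underside, z up to the cap.
- rack: blue open vial rack, 56 x 150 x 40 mm, long side along its y, fixed. Origin: centre of its underside. A vial's underside stands 6 mm above the bench in it, its cap's top 56 mm; bars are 34 mm, end plates 40 mm high. Vials stand with 2 mm play in cells 20 mm square. The two rows of cells are 25 mm apart; each vial has 25 mm free on either side of it in its row (along the rack's y).
- vial_black: the same vial with a black cap, in the rack; to be left there. Origin: centre of its underside.
- vial_white: the same vial with a white cap, in the rack; to be left there. Origin: centre of its underside.
- amber_bottle: amber reagent bottle with black cap, 60 mm wide, 125 mm tall, behind the colorimeter. Origin: centre of its underside.
- timer: white lab timer, 62 x 62 x 21 mm, left of the rack. Origin: centre of its underside.

How it is judged:
At the end, for the whole second after the job is handed in: The green filter is at the pointer with its detent engaged (joint 4.71 within 0.1 rad, wheel at rest), and the blue-capped vial stands upright (within 0.12 rad) and still in the well, its underside within 3 mm of the floor and of the well's centre (value of joint wheel_angle between 4.612 and 4.812 rad and not (velocity of joint wheel_angle above 0.1 rad/s) and horizontal distance between vial_blue and well_floor below 0.003 m and z of vial_blue in the frame of well_floor below 0.003 m and angle between vial_blue's own z axis and vertical below 0.12 rad and linear speed of vial_blue below 0.02 m/s); the robot touches nothing.
It fails at once if the robot pushes the wheel with more than 18 N (contact force between any of the fingers, the arm and filter_wheel above 18 N).
It fails at once if the black-capped or the white-capped vial is moved more than 15 mm (distance of any of vial_black, vial_white from where it was at the start of the episode above 0.015 m).
It fails at once if the amber bottle or the timer is moved more than 20 mm (distance of any of amber_bottle, timer from where it was at the start of the episode above 0.02 m).
It also fails if it takes over 72 s, if anything falls off the work surface, if the arm or the gripper's body presses on something with over 40 N, if the wrist force passes 120 N, or if a joint passes its speed limit or range.

## Working session

There is one attempt and no reset: what is moved stays moved. The work goes in short steps, Python scripts to look and compute and a shell command to move; the robot and the scene stay as the last step left them, time stands still between calls to the robot, and variables do not carry over. Pictures are saved under pics/ and viewed, about 8 in all and at most 12, crops included, and the job is handed in when it is done.

```bash
mkdir -p pics; ls; cat > h.py <<'E'
import numpy as np,cv2
from plant import status,imaging,robot
def grab(n,f):
    d=imaging.grab_frame(n); np.savez('pics/'+f+'.npz',**d)
    cv2.imwrite('pics/'+f+'.png',d['color'][:,:,::-1]); return d
def load(f): return np.load('pics/'+f+'.npz')
def ray(d,u,v):
    K=d['camera_matrix']; q=np.array([(u-K[0,2])/K[0,0],(v-K[1,2])/K[1,1]]); s=q.copy()
    for _ in range(20): s=q/(1+float(d['k1'])*(s@s))
    return np.array([s[0],s[1],1.])
def at_z(d,u,v,z):
    r=d['R'].T@ray(d,u,v); c=-d['R'].T@d['t']; return c+r*(z-c[2])/r[2]
def depth(d,u,v):
    z=np.median(d['range_z'][v-1:v+2,u-1:u+2]); return d['R'].T@(ray(d,u,v)*z-d['t'])
E
python3 - <<'E'
from h import *
for n in ('top','side'):
    d=grab(n,n+'0'); print(n,-d['R'].T@d['t'],d['k1'])
a=[cv2.imread(f'pics/{n}0.png') for n in('top','side')]
cv2.imwrite('pics/top0b.png',cv2.resize(a[0],(800,600),interpolation=cv2.INTER_CUBIC))
cv2.imwrite('pics/side0b.png',cv2.resize(a[1],(800,600),interpolation=cv2.INTER_CUBIC))
print(status.observe())
E
```

```text
pics
top [0.39380938 0.07238771 1.19058714] -0.1233437480263007
side [0.28980918 0.89088982 0.78954367] -0.10611146199894
{'clock': 0.1, 'joint_pos': array([-1.02036338e+00,  2.55707609e-01,  1.07128861e-01, -3.97315428e-04,
       -1.42390088e+00, -2.84574614e-01]), 'dq': array([-0.0003696 ,  0.00014088,  0.00276627,  0.00091064, -0.00091231,
        0.00010749]), 'joint_efforts': array([-1.54748257e-03, -3.87603450e+01,  2.38473862e+01,  5.37779957e+00,
       -3.76709533e-03, -2.56443528e-06]), 'tcp_pos': array([ 0.14442701, -0.530262  ,  0.24147756]), 'eef_rot': array([-0.20731996,  1.56103041,  0.20999384]), 'contact_force': array([ 0.14419847, -0.02659213, -0.77327741]), 'torque': array([-0.02034085,  0.01297781,  0.00772991]), 'finger_gap': 0.08556685730846096}
```

View pics/top0b.png

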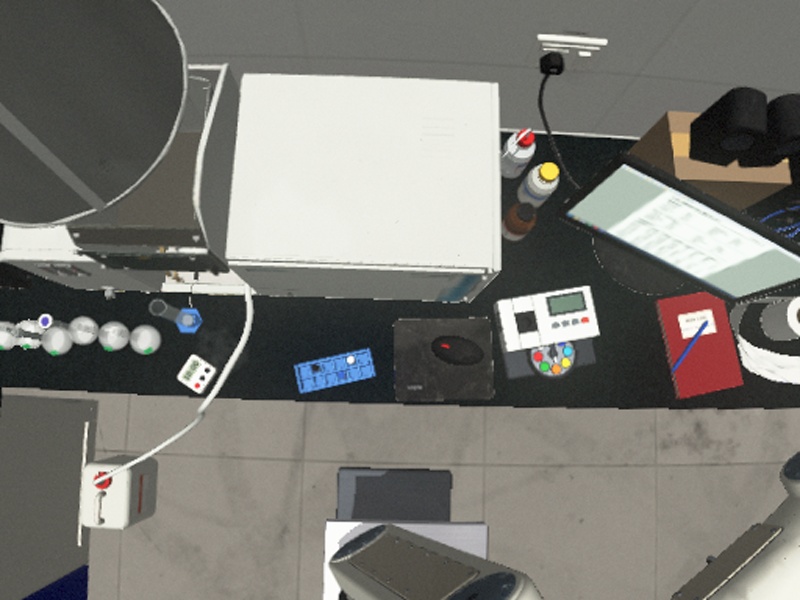

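View pics/side0b.png

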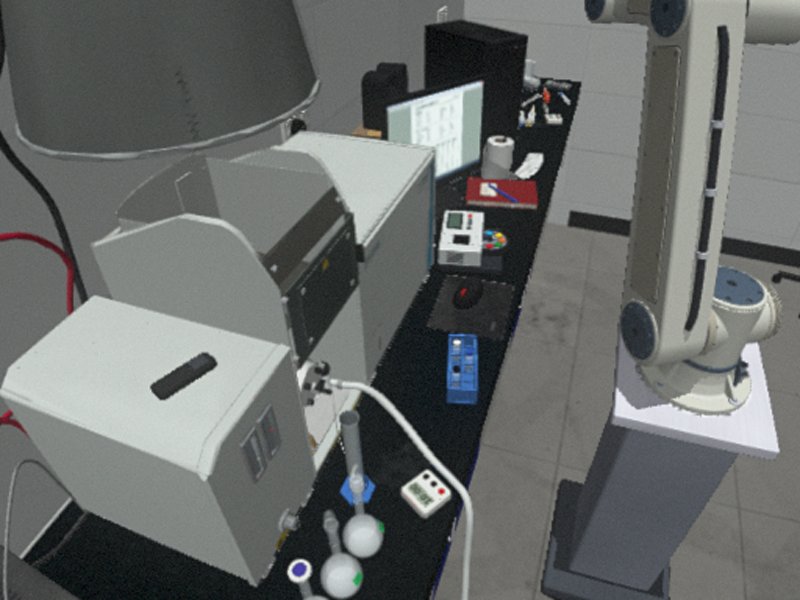

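The top view shows the colorimeter around (548,335) of 800x600, the rack at (335,370), the timer at (197,375) and the amber bottle at (520,220). Next I need crops.

```bash
python3 - <<'E'
from h import *
a=cv2.imread('pics/top0.png')
c1=cv2.resize(a[178:248,312:392],(800,700),interpolation=cv2.INTER_CUBIC)[:600]
c1=cv2.resize(a[180:245,310:392],None,fx=9,fy=9,interpolation=cv2.INTER_CUBIC)
c2=cv2.resize(a[215:260,180:246],None,fx=9,fy=9,interpolation=cv2.INTER_CUBIC)
for c,n,o in((c1,'c1',(310,180)),(c2,'c2',(180,215))):
    for i in range(0,c.shape[1],90): cv2.putText(c,str(o[0]+i//9),(i,10),0,.4,(0,255,255),1); cv2.line(c,(i,12),(i,20),(0,255,255),1)
    for i in range(0,c.shape[0],90): cv2.putText(c,str(o[1]+i//9),(0,i+10),0,.4,(0,255,255),1)
    cv2.imwrite(f'pics/{n}.png',c)
E
```

```text
(no output)
```

View pics/c1.png

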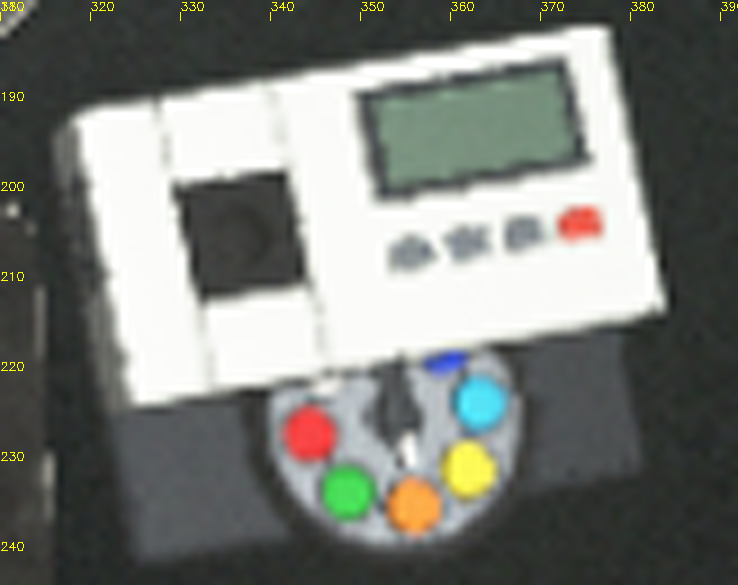

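View pics/c2.png

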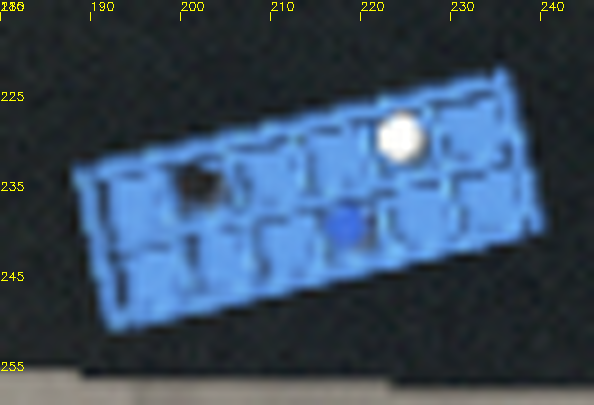

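Orange is at the pointer, so green is one click on (front rim rolled to −y). The blue vial is in the near row at about pixel (218,239.5), and the well insert is at about (336.5,205.5).

```bash
python3 - <<'E'
from h import *
from scipy.optimize import least_squares
d=load('top0')
P=lambda o,x,y,z: at_z(d,o[0]+(x+.5)/9-.5,o[1]+(y+.5)/9-.5,z)
o=(310,180)
C=[P(o,*p,.072) for p in((78,120),(607,28),(663,308),(135,405))]
for c in C:print(c[:2].round(4))
print('w',np.linalg.norm(C[0]-C[1]),np.linalg.norm(C[3]-C[2]),'d',np.linalg.norm(C[0]-C[3]),np.linalg.norm(C[1]-C[2]))
yl=(C[0]-C[1]+C[3]-C[2]); th=np.arctan2(-yl[0],yl[1]); ex=np.array([np.cos(th),np.sin(th)]);ey=np.array([-ex[1],ex[0]])
cen=np.mean(C,0)[:2]-ex*.0245; print('yaw deg',np.degrees(th),'origin',cen)
loc=lambda p:np.array([(p[:2]-cen)@ex,(p[:2]-cen)@ey])
w=np.mean([P(o,*p,.073) for p in((180,185),(288,172),(305,285),(205,298))],0);print('well',w[:2],loc(w))
F=np.array([P(o,*p,.0475)[:2] for p in((310,434),(347,492),(414,506),(470,469),(480,403))])
s=least_squares(lambda q:np.hypot(*(F-q[:2]).T)-q[2],[*F.mean(0),.03]).x;print('wheel',s,loc(s),s-0)
p=P(o,408,455,.054);print('pointer',p[:2],loc(p)); 
print('angles',np.degrees(np.arctan2(*(F-s[:2]).T[::-1]))-np.degrees(th))
print('disc',[P(o,*q,.0475)[:2].round(4) for q in((266,420),(522,405),(395,550))])
o=(180,215)
R=[P(o,*p,.04)[:2] for p in((77,172),(505,72),(543,232),(108,325))]
print('rack',np.round(R,4)); v=R[0]-R[1]+R[3]-R[2]; print('rack yaw',np.degrees(np.arctan2(-v[0],v[1])),np.mean(R,0))
for n,q in(('blue',(347,225)),('white',(400,137)),('black',(200,185))): print(n,P(o,*q,.056)[:2], depth(d,int(o[0]+q[0]/9),int(o[1]+q[1]/9)))
E
```

```text
[ 0.5809 -0.1601]
[ 0.6189 -0.3447]
[ 0.5229 -0.3618]
[ 0.4856 -0.1793]
w 0.18844435354946468 0.1862659837878806 d 0.09727961114499513 0.0975128570134705
yaw deg 11.595550066551183 origin [ 0.5280861  -0.26639828]
well [ 0.54357087 -0.21654727] [0.02518888 0.04572112]
wheel [ 0.48521184 -0.27541918  0.03055434] [-0.04381245 -0.00021899] [ 0.48521184 -0.27541918  0.03055434]
pointer [ 0.47244417 -0.27765282] [-0.05676851  0.00015928]
angles [  89.66144936  134.27875783 -179.85940987 -134.19022206  -90.09045872]
disc [array([ 0.4836, -0.2302]), array([ 0.4909, -0.3201]), array([ 0.4405, -0.2748])]
rack [[0.4479 0.2296]
 [0.4864 0.0867]
 [0.4329 0.0721]
 [0.3971 0.2167]]
rack yaw 14.484138090048923 [0.44108499 0.15126013]
blue [0.43264552 0.13706163] [0.43135724 0.13741221 0.05473623]
white [0.46233669 0.12062472] [0.46183863 0.1207171  0.05322578]
black [0.44423577 0.18636375] [0.4447381  0.18604776 0.05266927]
```

```bash
cat >> h.py <<'E'
from scipy.spatial.transform import Rotation as Rn
A=np.array([.4849,-.2757]); TH=np.radians(11.6)
def goto(p,zdir=None,s=None):
    "print tool shift (at current axes) and yaw to bring tool z to zdir (mod sign)"
    s=s or status.observe(); R=Rn.from_rotvec(s['eef_rot']).as_matrix()
    print('tcp',s['tcp_pos'].round(4),'F',s['contact_force'].round(1),'gap',round(s['finger_gap'],4),'t',s['clock'],'j6',s['joint_pos'][5].round(2))
    dw=np.array(p)-s['tcp_pos']; print('dp',(R.T@dw).round(4),'x-axis',R[:,0].round(3),'z',R[:,2].round(3))
    if zdir is not None:
        for sg in(1,-1):
            t=R.T@(sg*np.array([*zdir,0])); y=np.arctan2(-t[1],t[2]); print('yaw',sg,np.degrees(y).round(2))
def front(phi,r):  # phi deg to the left of front
    a=TH+np.pi-np.radians(phi); u=np.array([np.cos(a),np.sin(a)]); return A+r*u,-u
E
python3 - <<'E'
from h import *
p,u=front(18,.085); print(p,u); goto([*p,.15],u)
E
```

```text
[ 0.40042973 -0.26622514] [ 0.99376792 -0.11146893]
tcp [ 0.1444 -0.5303  0.2415] F [ 0.1 -0.  -0.8] gap 0.0856 t 0.1 j6 -0.28
dp [0.0918 0.1874 0.3164] x-axis [-0.001  0.002 -1.   ] z [ 0.965  0.263 -0.   ]
yaw 1 21.63
yaw -1 -158.37
```

```bash
python3 -m inch '{"dp":[[0,0.0125,0.0211],[0,0.0125,0.0211],[0,0.0125,0.0211],[0,0.0125,0.0211],[0,0.0125,0.0211],[0,0.0125,0.0211],[0,0.0125,0.0211],[0,0.0125,0.0211],[0,0.0125,0.0211],[0,0.0125,0.0211],[0,0.0125,0.0211],[0,0.0125,0.0211],[0,0.0125,0.0211],[0,0.0125,0.0211],[0,0.0125,0.0211],[0.03,0,0],[0.03,0,0],[0.03,0,0],[0,0,0],[0,0,0]],"yaw":[0,0,0,0,0,0,0,0,0,0,0,0,0,0,0,5.4,5.4,5.4,5.4,0],"hand":[0,0,0,0,0,0,0,0,0,0,0,0,0,0,0,0,0,0,0,0]}' 60
python3 - <<'E'
from h import *
p,u=front(18,.085); goto([*p,.047],u)
E
```

```text
clock: 1.77
tcp_pos: [0.3992, -0.266, 0.1502]
eef_rot: [0.091, 1.574, -0.089]
contact_force: [-0.0, -0.7, 0.6]
finger_gap: -0.0001
tcp [ 0.3992 -0.266   0.1502] F [-0.  -0.7  0.6] gap -0.0001 t 1.7667 j6 -1.42
dp [ 0.1032 -0.0002  0.0018] x-axis [-0.005  0.002 -1.   ] z [ 0.993 -0.114 -0.005]
yaw 1 -0.15
yaw -1 179.85
```

```bash
python3 -m inch '{"dp":[[0.025,0,0.001],[0.025,0,0.001],[0.025,0,0],[0.02,0,0],[0.008,0,0],[0,0,0.004],[0,0,0.004],[0,0,0],[0,0,0]],"yaw":[0,0,0,0,0,0,0,0,0],"hand":[0,0,0,0,0,0,0,0,0]}'
python3 - <<'E'
from h import *
p,u=front(18,.061); goto([*p,.047],u)
d=grab('top','top1')
a=d['color'][195:260,300:382,::-1]
d2=grab('side','side1')
b=d2['color'][130:190,270:350,::-1]
cv2.imwrite('pics/m1.png',np.hstack([cv2.resize(x,(400,330),interpolation=cv2.INTER_CUBIC) for x in(a,b)]))
E
```

```text
clock: 2.52
tcp_pos: [0.412, -0.2682, 0.0508]
eef_rot: [0.086, 1.566, -0.087]
contact_force: [-0.8, 0.0, -0.8]
finger_gap: -0.0001
tcp [ 0.412  -0.2682  0.0508] F [-0.8  0.  -0.8] gap -0.0001 t 2.5167 j6 -1.42
dp [0.0038 0.0006 0.0122] x-axis [ 0.003 -0.001 -1.   ] z [ 0.994 -0.11   0.003]
yaw 1 0.08
yaw -1 -179.92
```

View pics/m1.png

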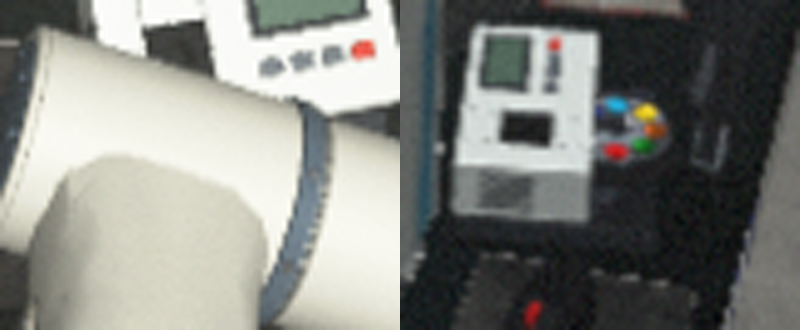

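The arm occludes the top view. The side view shows the wheel still in orange, with the dark fingers in front of the rim at about (710,130) of the composite. Next: feel for the rim.

```bash
cat > f.py <<'E'
from h import *
s=status.observe(); R=Rn.from_rotvec(s['eef_rot']).as_matrix(); v=s['tcp_pos'][:2]-A
a=np.degrees((TH+np.pi-np.arctan2(v[1],v[0])+np.pi)%(2*np.pi)-np.pi)
print('Ftool',(R.T@s['contact_force']).round(1),'r',(np.hypot(*v)*1e3).round(2),'phi',a.round(1),'z',s['tcp_pos'][2].round(4),'zax vs radial',np.degrees(np.arctan2(np.cross(R[:2,2],-v),R[:2,2]@-v)).round(1))
E
python3 -m inch '{"dp":[[0.003,0,0.002],[0.001,0,0.002],[0,0.0005,0.002],[0,0,0.002],[0,0,0.001],[0,0,0],[0,0,0]],"yaw":[0,0,0,0,0,0,0],"hand":[0,0,0,0,0,0,0]}'; python3 f.py
for i in 1 2 3; do :; done
python3 -m inch '{"dp":[[0,0,0.0005],[0,0,0.0005],[0,0,0]],"yaw":[0,0,0],"hand":[0,0,0]}'; python3 f.py
```

```text
clock: 3.2
tcp_pos: [0.4196, -0.2682, 0.0453]
eef_rot: [0.087, 1.569, -0.087]
contact_force: [-0.4, -0.0, -0.3]
finger_gap: 0.0
Ftool [ 0.3 -0.1 -0.4] r 65.69 phi 18.1 z 0.0453 zax vs radial -0.1
clock: 3.45
tcp_pos: [0.4206, -0.2684, 0.0453]
eef_rot: [0.087, 1.569, -0.087]
contact_force: [0.0, 0.2, 0.9]
finger_gap: 0.0003
Ftool [-0.9  0.2  0. ] r 64.71 phi 18.1 z 0.0453 zax vs radial -0.1f.py:4: DeprecationWarning: Arrays of 2-dimensional vectors are deprecated. Use arrays of 3-dimensional vectors instead. (deprecated in NumPy 2.0)
  print('Ftool',(R.T@s['contact_force']).round(1),'r',(np.hypot(*v)*1e3).round(2),'phi',a.round(1),'z',s['tcp_pos'][2].round(4),'zax vs radial',np.degrees(np.arctan2(np.cross(R[:2,2],-v),R[:2,2]@-v)).round(1))
f.py:4: DeprecationWarning: Arrays of 2-dimensional vectors are deprecated. Use arrays of 3-dimensional vectors instead. (deprecated in NumPy 2.0)
  print('Ftool',(R.T@s['contact_force']).round(1),'r',(np.hypot(*v)*1e3).round(2),'phi',a.round(1),'z',s['tcp_pos'][2].round(4),'zax vs radial',np.degrees(np.arctan2(np.cross(R[:2,2],-v),R[:2,2]@-v)).round(1))
```

```bash
sed -i '1i import warnings,sys; warnings.simplefilter("ignore")' f.py
cat >> f.py <<'E'
if len(sys.argv)>1: sys.exit(int(-(R.T@s['contact_force'])[2]>float(sys.argv[1])))
E
python3 -m inch '{"dp":[[0,0,0.0005],[0,0,0.0005],[0,0,0]],"yaw":[0,0,0],"hand":[0,0,0]}' >/dev/null; python3 f.py 2 &&
python3 -m inch '{"dp":[[0,0,0.0005],[0,0,0.0005],[0,0,0]],"yaw":[0,0,0],"hand":[0,0,0]}'  >/dev/null; python3 f.py 2 &&
python3 -m inch '{"dp":[[0,0,0.0005],[0,0,0]],"yaw":[0,0],"hand":[0,0]}'  >/dev/null; python3 f.py 2 &&
python3 -m inch '{"dp":[[0,0,0.0005],[0,0,0]],"yaw":[0,0],"hand":[0,0]}'  >/dev/null; python3 f.py 2 &&
python3 -m inch '{"dp":[[0,0,0.0005],[0,0,0]],"yaw":[0,0],"hand":[0,0]}'  >/dev/null; python3 f.py 2 &&
python3 -m inch '{"dp":[[0,0,0.0005],[0,0,0]],"yaw":[0,0],"hand":[0,0]}'  >/dev/null; python3 f.py 2 &&
python3 -m inch '{"dp":[[0,0,0.0005],[0,0,0]],"yaw":[0,0],"hand":[0,0]}'  >/dev/null; python3 f.py 2 &&
python3 -m inch '{"dp":[[0,0,0.0005],[0,0,0]],"yaw":[0,0],"hand":[0,0]}'  >/dev/null; python3 f.py 2
```

```text
Ftool [0.1 0.4 0.5] r 63.66 phi 18.1 z 0.0453 zax vs radial -0.1
Ftool [ 0.4  0.  -0. ] r 62.66 phi 18.1 z 0.0453 zax vs radial -0.2
Ftool [ 0.2 -0.4 -0.3] r 62.17 phi 18.1 z 0.0453 zax vs radial -0.1
Ftool [-1.2 -0.6  0.6] r 61.69 phi 18.1 z 0.0453 zax vs radial -0.2
Ftool [-0.1  0.1  0.3] r 61.18 phi 18.1 z 0.0453 zax vs radial -0.2
Ftool [-1.   0.  -0.5] r 60.68 phi 18.1 z 0.0453 zax vs radial -0.1
Ftool [0.4 0.7 0.8] r 60.18 phi 18.1 z 0.0453 zax vs radial -0.2
Ftool [0.3 0.2 0.4] r 59.66 phi 18.1 z 0.0453 zax vs radial -0.2
```

```bash

python3 -m inch '{"dp":[[0,0,0.0005],[0,0,0]],"yaw":[0,0],"hand":[0,0]}' >/dev/null; python3 f.py 3 &&
python3 -m inch '{"dp":[[0,0,0.0005],[0,0,0]],"yaw":[0,0],"hand":[0,0]}'  >/dev/null; python3 f.py 3 &&
python3 -m inch '{"dp":[[0,0,0.0005],[0,0,0]],"yaw":[0,0],"hand":[0,0]}'  >/dev/null; python3 f.py 3 &&
python3 -m inch '{"dp":[[0,0,0.0005],[0,0,0]],"yaw":[0,0],"hand":[0,0]}'  >/dev/null; python3 f.py 3 &&
python3 -m inch '{"dp":[[0,0,0.0005],[0,0,0]],"yaw":[0,0],"hand":[0,0]}'  >/dev/null; python3 f.py 3 &&
python3 -m inch '{"dp":[[0,0,0.0005],[0,0,0]],"yaw":[0,0],"hand":[0,0]}'  >/dev/null; python3 f.py 3 &&
python3 -m inch '{"dp":[[0,0,0.0005],[0,0,0]],"yaw":[0,0],"hand":[0,0]}'  >/dev/null; python3 f.py 3 &&
python3 -m inch '{"dp":[[0,0,0.0005],[0,0,0]],"yaw":[0,0],"hand":[0,0]}'  >/dev/null; python3 f.py 3
```

```text
Ftool [-0.4  1.1  0.5] r 59.17 phi 18.1 z 0.0453 zax vs radial -0.2
Ftool [-0.1  0.6  0.5] r 58.73 phi 18.1 z 0.0453 zax vs radial -0.2
Ftool [-1.3  0.6 -1.4] r 58.69 phi 18.1 z 0.0452 zax vs radial -0.2
Ftool [-3.5 -0.7 -4.2] r 58.61 phi 18.1 z 0.0452 zax vs radial -0.2
Ftool [-3.5 -0.7 -4.2] r 58.61 phi 18.1 z 0.0452 zax vs radial -0.2
Ftool [-3.5 -0.7 -4.2] r 58.61 phi 18.1 z 0.0452 zax vs radial -0.2
Ftool [-3.5 -0.7 -4.2] r 58.61 phi 18.1 z 0.0452 zax vs radial -0.2
Ftool [-3.5 -0.7 -4.2] r 58.61 phi 18.1 z 0.0452 zax vs radial -0.2
```

```bash

python3 -m inch '{"dp":[[0,0,0]],"yaw":[0],"hand":[0]}' >/dev/null; python3 f.py
python3 -m inch '{"dp":[[0,0,0.0005],[0,0,0]],"yaw":[0,0],"hand":[0,0]}' >/dev/null; python3 f.py 8 &&
python3 -m inch '{"dp":[[0,0,0]],"yaw":[0],"hand":[0]}' >/dev/null; python3 f.py 8 &&
python3 -m inch '{"dp":[[0,0,0.0003],[0,0,0]],"yaw":[0,0],"hand":[0,0]}'  >/dev/null; python3 f.py 8
```

```text
Ftool [-3.5 -0.3 -2.9] r 58.63 phi 18.1 z 0.0452 zax vs radial -0.2
Ftool [-4.4 -0.4 -5.3] r 58.57 phi 18.1 z 0.0451 zax vs radial -0.2
Ftool [-5.4  0.5 -5.9] r 58.58 phi 18.1 z 0.0451 zax vs radial -0.2
Ftool [-4.7  0.6 -6.7] r 58.55 phi 18.1 z 0.0451 zax vs radial -0.2
```

```bash

python3 -m inch '{"dp":[[-0.0005,0,0],[0,0,0]],"yaw":[0,0],"hand":[0,0]}' >/dev/null; python3 f.py 9 &&
python3 -m inch '{"dp":[[-0.0003,0,0.0004],[0,0,0]],"yaw":[0,0],"hand":[0,0]}'  >/dev/null; python3 f.py 9
```

```text
Ftool [-2.2  0.4 -6.2] r 58.59 phi 18.2 z 0.0452 zax vs radial -0.2
Ftool [-2.2 -0.3 -6. ] r 58.56 phi 18.3 z 0.0453 zax vs radial -0.3
```

```bash

python3 -m inch '{"dp":[[-0.0005,0,0.0006],[0,0,0]],"yaw":[0,0],"hand":[0,0]}' >/dev/null; python3 f.py 11 &&
python3 -m inch '{"dp":[[-0.0001,0,0.0003],[0,0,0]],"yaw":[0,0],"hand":[0,0]}'  >/dev/null; python3 f.py 11 &&
python3 -m inch '{"dp":[[0,-0.001,0],[0,-0.001,0],[0,0,0]],"yaw":[-1,-1,0],"hand":[0,0,0]}'  >/dev/null; python3 f.py 11
```

```text
Ftool [-0.6 -1.4 -6.3] r 58.55 phi 18.4 z 0.0453 zax vs radial -0.3
Ftool [-0.1 -1.5 -6.5] r 58.52 phi 18.3 z 0.0454 zax vs radial -0.3
Ftool [-2.   3.6 -6.3] r 58.62 phi 17.1 z 0.0453 zax vs radial -1.1
```

```bash

python3 -m inch '{"dp":[[0,0,0.0006],[0,0,0]],"yaw":[0,0],"hand":[0,0]}' >/dev/null; python3 f.py 9 &&
python3 -m inch '{"dp":[[-0.0003,0,0.0005],[0,0,0]],"yaw":[0,0],"hand":[0,0]}'  >/dev/null; python3 f.py 9 &&
python3 -m inch '{"dp":[[-0.0003,0,0.0004],[0,0,0]],"yaw":[0,0],"hand":[0,0]}'  >/dev/null; python3 f.py 9
```

```text
Ftool [-2.6  2.9 -8. ] r 58.54 phi 17.1 z 0.0453 zax vs radial -1.1
Ftool [-2.2  1.8 -9.9] r 58.55 phi 17.2 z 0.0453 zax vs radial -1.1
Ftool [-2.2  1.8 -9.9] r 58.55 phi 17.2 z 0.0453 zax vs radial -1.1
```

```bash

python3 -m inch '{"dp":[[0,-0.001,0.0001],[0,-0.001,0.0001],[0,0,0]],"yaw":[-1,-1,0],"hand":[0,0,0]}' >/dev/null; python3 f.py 11.5 &&
python3 -m inch '{"dp":[[0,-0.001,0.0001],[0,-0.001,0],[0,0,0]],"yaw":[-1,-1,0],"hand":[0,0,0]}' >/dev/null; python3 f.py 11.5 &&
python3 -m inch '{"dp":[[0,-0.001,0],[0,-0.001,0],[0,0,0]],"yaw":[-1,-1,0],"hand":[0,0,0]}' >/dev/null; python3 f.py 11.5
```

```text
Ftool [-3.4  6.7 -9.5] r 58.59 phi 15.8 z 0.0452 zax vs radial -1.8
Ftool [ -3.9   6.4 -10.2] r 58.61 phi 13.9 z 0.0452 zax vs radial -1.9
Ftool [ -4.7   6.5 -10. ] r 58.65 phi 11.8 z 0.0452 zax vs radial -1.8
```

```bash
cat > w.py <<'E'
from h import *
import time
d=grab('side','sw%d'%int(time.time()))
hsv=cv2.cvtColor(d['color'],cv2.COLOR_RGB2HSV).astype(int)
roi=np.zeros(hsv.shape[:2],bool)
for n,lo,hi,a0 in(('green',45,75,135),('yellow',25,34,-135),('cyan',92,108,-90)):
    m=(hsv[...,0]>=lo)&(hsv[...,0]<=hi)&(hsv[...,1]>110)&(hsv[...,2]>90); m[:150]=0;m[165:]=0;m[:,:305]=0;m[:,330:]=0
    v,u=np.nonzero(m)
    if len(u)>3:
        p=at_z(d,u.mean(),v.mean(),.0475)[:2]-A; a=np.degrees(np.arctan2(p[1],p[0])-TH)
        print(n,len(u),'r',np.hypot(*p).round(4),'turned',((a-a0+180)%360-180).round(1))
E
python3 w.py
```

```text
yellow 4 r 0.0323 turned 6.9
```

```bash
sed -i "s/^d=grab.*/import sys; d=load(sys.argv[1]) if len(sys.argv)>1 else grab('side','sw%d'%int(time.time()))/; s/>110)/>80)/; s/>90); m/>50); m/; s/45,75/40,85/;s/25,34/22,36/;s/92,108/88,108/" w.py; python3 w.py side0; python3 w.py side1; f=$(ls pics/sw*.npz|tail -1); python3 w.py $(basename $f .npz); python3 f.py
```

```text
green 12 r 0.0245 turned 4.8
yellow 9 r 0.0335 turned 6.0
cyan 4 r 0.0266 turned 8.3
green 11 r 0.0251 turned 6.0
yellow 10 r 0.0313 turned 1.4
cyan 4 r 0.0266 turned 8.3
green 12 r 0.0257 turned 11.1
yellow 8 r 0.0317 turned 10.5
cyan 4 r 0.0266 turned 8.3
Ftool [ -4.4   6.1 -10.4] r 58.64 phi 11.8 z 0.0452 zax vs radial -1.8
```

```bash

python3 -m inch '{"dp":[[-0.0003,-0.001,0],[0,-0.001,0],[0,-0.001,0]],"yaw":[-1,-1,-1],"hand":[0,0,0]}' >/dev/null; python3 f.py 12 &&
python3 -m inch '{"dp":[[-0.0003,-0.001,0],[0,-0.001,0],[0,-0.001,0]],"yaw":[-1,-1,-1],"hand":[0,0,0]}' >/dev/null; python3 f.py 12 &&
python3 -m inch '{"dp":[[0,-0.001,0],[0,-0.001,0],[0,-0.001,0]],"yaw":[-1,-1,-1],"hand":[0,0,0]}' >/dev/null; python3 f.py 12 && python3 w.py
```

```text
Ftool [ -1.6   5.4 -10. ] r 58.67 phi 8.9 z 0.0453 zax vs radial -1.9
Ftool [-0.6  5.1 -9.1] r 58.75 phi 5.8 z 0.0454 zax vs radial -1.8
Ftool [ 0.1  3.7 -9. ] r 58.75 phi 2.5 z 0.0454 zax vs radial -1.6
green 10 r 0.0251 turned 24.4
yellow 4 r 0.0307 turned 21.9
cyan 4 r 0.0269 turned 16.8
```

```bash

python3 -m inch '{"dp":[[0,-0.001,0.0001],[0,-0.001,0.0001],[0,-0.001,0]],"yaw":[-1,-1,-1],"hand":[0,0,0]}' >/dev/null; python3 f.py 12 &&
python3 -m inch '{"dp":[[0,-0.001,0.0001],[0,-0.001,0],[0,-0.001,0]],"yaw":[-1,-1,-1],"hand":[0,0,0]}' >/dev/null; python3 f.py 12 &&
python3 -m inch '{"dp":[[0,-0.001,0],[0,-0.001,0],[0,-0.001,0]],"yaw":[-1,-1,-1],"hand":[0,0,0]}' >/dev/null; python3 f.py 12 &&
python3 -m inch '{"dp":[[0,-0.001,0],[0,-0.001,0],[0,-0.001,0]],"yaw":[-1,-1,-1],"hand":[0,0,0]}' >/dev/null; python3 f.py 12 && python3 w.py
```

```text
Ftool [  0.7   1.7 -10.2] r 58.8 phi -0.7 z 0.0454 zax vs radial -1.3
Ftool [  1.7   1.4 -11.1] r 58.81 phi -4.0 z 0.0455 zax vs radial -1.1
Ftool [  1.3   0.8 -10.9] r 58.85 phi -7.2 z 0.0455 zax vs radial -0.8
Ftool [  2.6  -1.3 -12.1] r 58.89 phi -10.6 z 0.0455 zax vs radial -0.5
```

```bash

python3 -m inch '{"dp":[[0,-0.001,-0.0001],[0,-0.001,-0.0001],[0,-0.001,-0.0001]],"yaw":[-1,-1,-1],"hand":[0,0,0]}' >/dev/null; python3 f.py
python3 -m inch '{"dp":[[0,-0.001,-0.002],[0,0,-0.005],[0,0,-0.01],[0,0,-0.02],[0,0,-0.02],[0,0,0]],"yaw":[0,0,0,0,0,0],"hand":[0,0,0,0,0,0]}'; python3 f.py; python3 w.py; ls pics/sw*.npz|tail -1
```

```text
Ftool [  4.6  -1.3 -11.5] r 58.93 phi -14.0 z 0.0456 zax vs radial -0.1
clock: 10.72
tcp_pos: [0.3828, -0.3269, 0.0478]
eef_rot: [-0.349, 1.542, 0.35]
contact_force: [0.2, 0.2, 1.0]
finger_gap: 0.0003
Ftool [-1.   0.1  0.3] r 114.22 phi -15.0 z 0.0478 zax vs radial 1.1
green 10 r 0.0285 turned 57.7
pics/sw1796409606.npz
```

```bash
python3 - <<'E'
from h import *
d=load('top0')
for n,(u,v) in dict(boxtopR=(490,255),boxtopR2=(490,100),boxfrontlow=(490,285),boxL=(240,250),bottle=(520,215),bot2=(515,235),monL=(575,215),monR=(720,285),front3=(400,275),boxL2=(300,262),hose=(247,300)).items():
    print(n,depth(d,int(u*.64),int(v*.64)).round(3))
c=np.array([.4327,.1371]); a=np.radians(14.5); goto([*c,.16],(np.cos(a),np.sin(a)))
E
```

```text
boxtopR [ 0.605 -0.091  0.345]
boxtopR2 [ 0.857 -0.093  0.345]
boxfrontlow [ 0.628 -0.158  0.   ]
boxL [0.6   0.279 0.344]
bottle [ 0.743 -0.192  0.122]
bot2 [ 0.722 -0.199  0.053]
monL [ 0.748 -0.303  0.121]
monR [ 0.625 -0.604  0.103]
front3 [0.579 0.039 0.302]
boxL2 [0.587 0.188 0.342]
hose [0.565 0.319 0.089]
tcp [ 0.3842 -0.3268  0.048 ] F [ 0.   0.6 -0.2] gap 0.0002 t 10.7667 j6 -0.73
dp [-0.112   0.3976  0.2439] x-axis [ 0.001 -0.    -1.   ] z [0.902 0.431 0.001]
yaw 1 11.03
yaw -1 -168.97
```

```bash
python3 -m inch '{"dp":[[-0.028,0,0],[-0.028,0,0],[-0.028,0,0],[-0.028,0,0],[0,0.0265,0.0163],[0,0.0265,0.0163],[0,0.0265,0.0163],[0,0.0265,0.0163],[0,0.0265,0.0163],[0,0.0265,0.0163],[0,0.0265,0.0163],[0,0.0265,0.0163],[0,0.0265,0.0163],[0,0.0265,0.0163],[0,0.0265,0.0163],[0,0.0265,0.0163],[0,0.0265,0.0163],[0,0.0265,0.0163],[0,0.0265,0.0163],[0,0,0]],"yaw":[0,0,0,0,0,0,0,0,0,0,0,0,0,0,0,0,0,5.5,5.5,0],"hand":[0.4,0.4,0.4,0.4,0.4,0.4,0.4,0.4,0.4,0.4,0.4,0.4,0.4,0.4,0.4,0.4,0.4,0.4,0.4,0.4]}' 25
python3 -m inch '{"dp":[[0,0,0],[0,0,0]],"yaw":[0,0],"hand":[0.4,0.4]}' >/dev/null
python3 - <<'E'
from h import *
c=np.array([.4327,.1371]); a=np.radians(14.5); goto([*c,.16],(np.cos(a),np.sin(a)))
t=grab('top','top2'); w=grab('wrist','wr2')
x=cv2.resize(t['color'][190:245,315:375,::-1],(400,366),interpolation=cv2.INTER_CUBIC)
y=cv2.resize(w['color'][:,:,::-1],(400,300)); y=np.vstack([y,np.zeros((66,400,3),np.uint8)])
cv2.imwrite('pics/m2.png',np.hstack([x,y]))
E
```

```text
clock: 12.43
tcp_pos: [0.4379, 0.1423, 0.16]
eef_rot: [-0.197, 1.559, 0.201]
contact_force: [-0.1, -0.3, 0.6]
finger_gap: 0.0341
tcp [0.4365 0.1377 0.1597] F [ 0.1 -0.4  0.8] gap 0.0344 t 12.6 j6 -1.96
dp [-0.0003  0.0004 -0.0038] x-axis [ 0.  0. -1.] z [0.967 0.254 0.   ]
yaw 1 0.23
yaw -1 -179.77
```

View pics/m2.png

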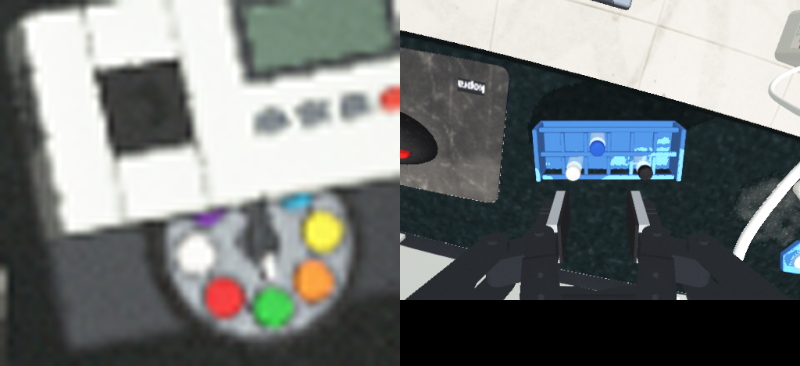

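Left: green is now clicked in at the pointer. Right: the wrist view shows the blue cap at about (252,189) full-res, centred between the open fingers.

```bash
python3 - <<'E'
from h import *
d=load('wr2'); hsv=cv2.cvtColor(d['color'],cv2.COLOR_RGB2HSV).astype(int)
m=(hsv[...,2]<235)&(hsv[...,0]>105)&(hsv[...,0]<125)&(hsv[...,1]>150); m[:170]=0;m[205:]=0;m[:,238:266]&=True;m[:,:238]=0;m[:,266:]=0
v,u=np.nonzero(m);print(len(u),u.mean(),v.mean(),u.min(),u.max(),v.min(),v.max())
for q in((252,189),(252,186)):print(at_z(d,*q,.056), depth(d,*q),d['color'][q[1],q[0]])
t=load('top2')
x=cv2.resize(d['color'][150:240,160:360,::-1],(800,360),interpolation=cv2.INTER_CUBIC); cv2.imwrite('pics/m3.png',x)
E
```

```text
555 251.48288288288288 189.63243243243244 238 265 170 204
[0.43303943 0.13522229 0.056     ] [0.43338754 0.13531099 0.05491801] [ 54 112 233]
[0.43085133 0.13465188 0.056     ] [0.43101636 0.1346939  0.05547179] [ 54 115 236]
```

View pics/m3.png

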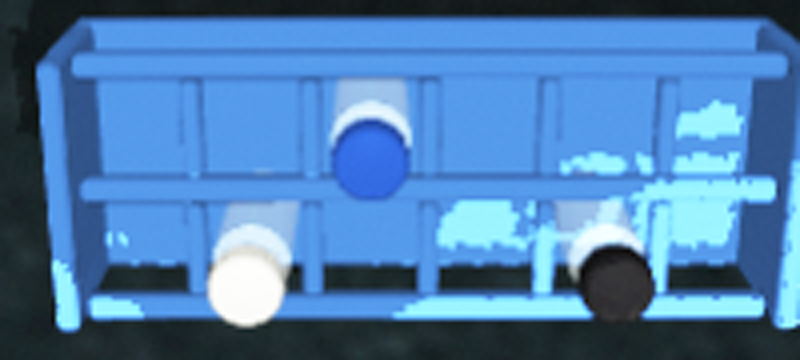

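The crop shows the blue cap top at (371,158), i.e. full-res (252.6,189.4), which gives about (0.433,0.136). I'll descend and grasp.

```bash
python3 -m inch '{"dp":[[0.02,0,-0.0037],[0.025,-0.0008,0],[0.025,0,0],[0.02,0,0],[0.012,0,0],[0.006,0,0],[0.004,0,0],[0,0,0],[0,0,0]],"yaw":[0,0,0,0,0,0,0,0,0],"hand":[0.4,0.4,0.4,0.4,0.4,0.4,0.4,0.4,0.4]}'
python3 - <<'E'
from h import *
goto([.4328,.1365,.0475],(np.cos(.2531),np.sin(.2531)))
E
python3 -m inch '{"dp":[[0,0,0],[0,0,0],[0,0,0],[0,0,0],[0,0,0],[0,0,0]],"yaw":[0,0,0,0,0,0],"hand":[0.05,0.05,0.05,0.05,0.05,0.05]}' 25
```

```text
clock: 13.45
tcp_pos: [0.4337, 0.1358, 0.0483]
eef_rot: [-0.2, 1.56, 0.201]
contact_force: [-0.1, -0.4, 0.5]
finger_gap: 0.0339
tcp [0.4337 0.1358 0.0483] F [-0.1 -0.4  0.5] gap 0.0339 t 13.45 j6 -1.97
dp [ 0.0008  0.0009 -0.0007] x-axis [ 0.001  0.001 -1.   ] z [0.968 0.252 0.001]
yaw 1 0.12
yaw -1 -179.88
clock: 13.95
tcp_pos: [0.4339, 0.1361, 0.0485]
eef_rot: [-0.201, 1.56, 0.201]
contact_force: [-0.5, 0.1, 5.3]
finger_gap: 0.0137
```

```bash
python3 -m inch '{"dp":[[0,0,0],[0,0,0],[-0.004,0,0],[-0.008,0,0],[-0.015,0,0],[-0.02,0,0],[-0.025,0,0],[-0.025,0,0],[-0.02,0,0],[0,0,0],[0,0,0]],"yaw":[0,0,0,0,0,0,0,0,0,0,0],"hand":[0.05,0.05,0.05,0.05,0.05,0.05,0.05,0.05,0.05,0.05,0.05]}'
python3 - <<'E'
from h import *
d=grab('wrist','wr3'); s=grab('side','side3'); 
st=status.observe();K=s['camera_matrix'];p=s['R']@st['tcp_pos']+s['t'];u,v=int(K[0,0]*p[0]/p[2]+K[0,2]),int(K[1,1]*p[1]/p[2]+K[1,2])
x=cv2.resize(d['color'][120:330,120:400,::-1],(400,300),interpolation=cv2.INTER_CUBIC)
y=cv2.resize(s['color'][v-30:v+45,u-50:u+50,::-1],(400,300),interpolation=cv2.INTER_CUBIC)
cv2.imwrite('pics/m4.png',np.hstack([x,y]))
print(u,v); goto([.543,-.217,.17],(np.cos(TH),np.sin(TH)))
E
```

```text
clock: 14.87
tcp_pos: [0.4336, 0.1361, 0.166]
eef_rot: [-0.199, 1.559, 0.202]
contact_force: [0.9, 0.3, -0.9]
finger_gap: 0.014
303 196
tcp [0.4326 0.1355 0.1641] F [-0.4 -0.2 -0.7] gap 0.0137 t 14.9667 j6 -1.97
dp [-0.006  -0.369   0.0179] x-axis [-0.001 -0.    -1.   ] z [ 0.968  0.252 -0.001]
yaw 1 3.02
yaw -1 -176.98
```

View pics/m4.png

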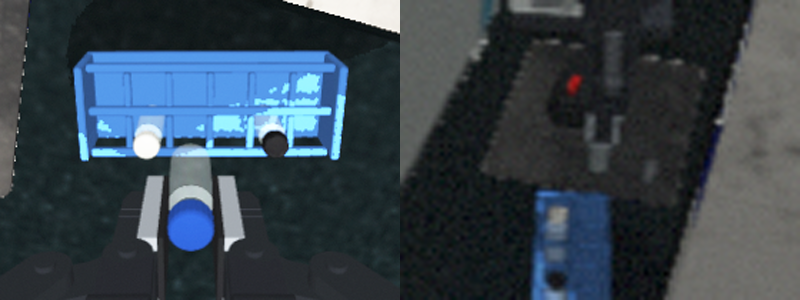

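The wrist view shows the blue vial held upright between the pads (cap centre at about (191,225) of the crop, fingers symmetric). The other two vials are in place.

```bash
python3 - <<'E'
from h import *
d=load('wr3'); T=status.observe(); R=Rn.from_rotvec(T['eef_rot']).as_matrix()
hsv=cv2.cvtColor(d['color'],cv2.COLOR_RGB2HSV).astype(int)
m=(hsv[...,0]>105)&(hsv[...,0]<125)&(hsv[...,1]>150)&(d['range_z']>0); m[:255]=0;m[300:]=0;m[:,:230]=0;m[:,280:]=0
v,u=np.nonzero(m); P=np.array([depth(d,a,b) for a,b in zip(u,v)]); L=(P-T['tcp_pos'])@R
top=L[L[:,0]<L[:,0].min()+.004]
print('cap top x(tool)',np.median(top[:,0]),'range y',np.percentile(top[:,1],[2,98]),'z',np.percentile(top[:,2],[2,98]),len(top),u.min(),u.max(),v.min(),v.max())
# vial body below: white ring/glass
E
```

```text
cap top x(tool) -0.008508608520778959 range y [-0.00644648  0.00629806] z [-0.00461797  0.00813231] 833 237 269 260 295
```

```bash
python3 -m inch '{"dp":[[0,-0.0264,0.0013],[0,-0.0264,0.0013],[0,-0.0264,0.0013],[0,-0.0264,0.0013],[0,-0.0264,0.0013],[0,-0.0264,0.0013],[0,-0.0264,0.0013],[0,-0.0264,0.0013],[0,-0.0264,0.0013],[0,-0.0264,0.0013],[0,-0.0264,0.0013],[0,-0.0264,0.0013],[0,-0.0264,0.0013],[0,-0.0264,0.0010],[0,0,0],[0,0,0],[0,0,0],[0,0,0]],"yaw":[0,0,0,0,0,0,0,0,0,0,0,0,0,0,3,0,0,0],"hand":[0.05,0.05,0.05,0.05,0.05,0.05,0.05,0.05,0.05,0.05,0.05,0.05,0.05,0.05,0.05,0.05,0.05,0.05]}'
python3 - <<'E'
from h import *
goto([.543,-.217,.125],(np.cos(TH),np.sin(TH)))
d=grab('wrist','wr4'); s=grab('side','side4')
x=cv2.resize(d['color'][90:330,120:400,::-1],(560,480),interpolation=cv2.INTER_CUBIC)
y=cv2.resize(s['color'][110:190,275:315,::-1],(240,480),interpolation=cv2.INTER_CUBIC)
cv2.imwrite('pics/m5.png',np.hstack([x,y]))
E
```

```text
clock: 16.47
tcp_pos: [0.5434, -0.2167, 0.164]
eef_rot: [-0.16, 1.566, 0.161]
contact_force: [0.4, 0.2, -0.4]
finger_gap: 0.0138
tcp [ 0.5434 -0.2167  0.164 ] F [ 0.4  0.2 -0.4] gap 0.0138 t 16.4667 j6 -1.25
dp [ 0.039  -0.0002 -0.0004] x-axis [-0.001  0.    -1.   ] z [ 0.979  0.203 -0.001]
yaw 1 0.14
yaw -1 -179.86
```

View pics/m5.png

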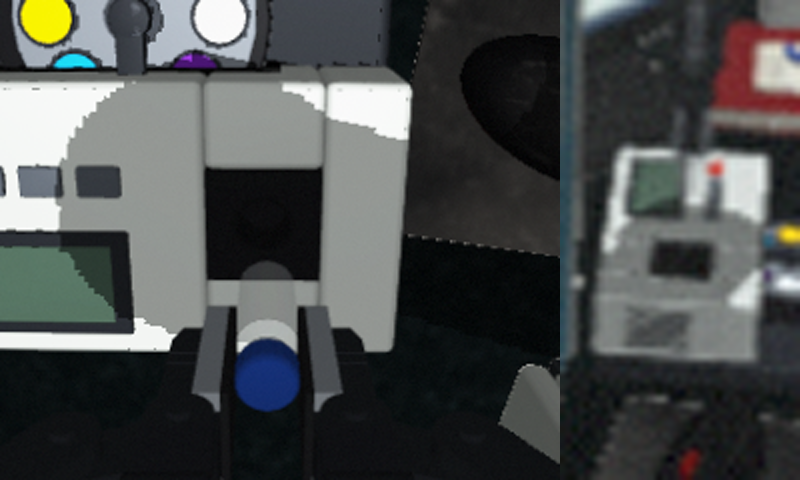

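The wrist view shows the black insert with corners (206,168)–(324,280) and the well faintly at (266,215). The vial's lower end is at (266,263) and the cap centre at (267,375).

```bash
python3 - <<'E'
from h import *
d=load('wr4'); T=status.observe(); R=Rn.from_rotvec(T['eef_rot']).as_matrix()
f=lambda x,y:(120+(x+.5)/2-.5,90+(y+.5)/2-.5)
L=lambda p:(R.T@(p-T['tcp_pos'])).round(4)
C=[at_z(d,*f(*q),.072) for q in((206,168),(322,168),(325,280),(206,280))]
print('insert',np.mean(C,0),L(np.mean(C,0)),[np.linalg.norm(C[i]-C[i-1]).round(4) for i in range(4)])
w=at_z(d,*f(266,215),.072); print('well',w,L(w))
tz=T['tcp_pos'][2]
c=at_z(d,*f(267,375),tz+.0085); print('cap',c,L(c))
# vial end: lower far edge, bottom at tool x=.0415; near edges
e=at_z(d,*f(266,263),tz-.0415); print('bottom far edge',L(e))
g=cv2.cvtColor(d['color'],cv2.COLOR_RGB2GRAY)[168:232,216:290]
g=cv2.resize(np.clip((g.astype(float)-5)*6,0,255).astype(np.uint8),None,fx=8,fy=8,interpolation=cv2.INTER_CUBIC); cv2.imwrite('pics/m6.png',g)
E
```

```text
insert [ 0.54554085 -0.21718713  0.072     ] [ 0.0925 -0.001   0.0018] [np.float64(0.0413), np.float64(0.039), np.float64(0.0414), np.float64(0.0423)]
well [ 0.54165016 -0.21756142  0.072     ] [ 0.0925 -0.0005 -0.0021]
cap [ 0.54053465 -0.21764277  0.17298727] [-0.0085 -0.0004 -0.0032]
bottom far edge [ 0.0415 -0.0006 -0.0065]
```

View pics/m6.png

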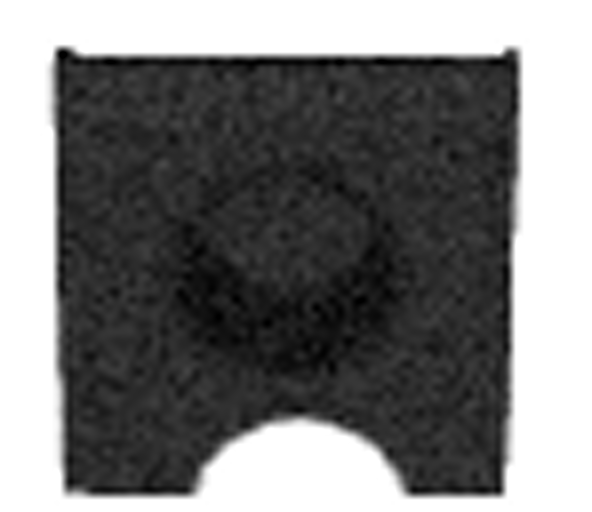

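```bash
python3 - <<'E'
from h import *
d=load('wr4'); T=status.observe(); R=Rn.from_rotvec(T['eef_rot']).as_matrix()
L=lambda p:(R.T@(p-T['tcp_pos']))
cam=-d['R'].T@d['t']; print('cam',L(cam).round(4))
for v in range(215,300,5):
    P=np.median([L(depth(d,u,v)) for u in(251,252,253,254,255)],0); print(v,P.round(4),d['color'][v,253])
f=lambda x,y:(216+(x+.5)/8-.5,168+(y+.5)/8-.5)
q=L(at_z(d,*f(290,266),.073)); print('well',q.round(4))
C=np.array([L(at_z(d,*f(*a),.072)) for a in((58,50),(515,50),(505,492),(65,492))]);print(C.round(4),C.mean(0).round(4))
for a in((290,160),(290,372),(180,266),(398,266)):print(L(at_z(d,*f(*a),.073)).round(4))
for u,v in((225,195),(280,195),(240,240)):print('depthpts',depth(d,u,v).round(4))
E
```

```text
cam [-0.1311 -0.0006 -0.082 ]
215 [ 0.0932 -0.0004  0.0114] [11 11 12]
220 [ 0.0416 -0.0004 -0.0071] [35 37 37]
225 [ 0.0352 -0.0004 -0.0071] [54 56 55]
230 [ 0.0293 -0.0004 -0.0069] [113 116 113]
235 [ 0.0239 -0.0004 -0.0068] [135 139 135]
240 [ 0.0183 -0.0005 -0.0068] [135 139 135]
245 [ 0.0129 -0.0005 -0.007 ] [134 139 135]
250 [ 0.0087 -0.0005 -0.0066] [170 174 172]
255 [ 0.0066 -0.0005 -0.0052] [175 180 179]
260 [ 0.0003 -0.0005 -0.0063] [17 33 76]
265 [-0.0035 -0.0005 -0.006 ] [13 31 77]
270 [-0.0057 -0.0005 -0.005 ] [ 20  46 115]
275 [-0.006  -0.0005 -0.0028] [ 20  47 118]
280 [-0.0063 -0.0005 -0.0005] [ 20  47 118]
285 [-0.0059 -0.0005  0.0023] [ 22  46 115]
290 [-0.0063 -0.0005  0.0045] [ 18  44 112]
295 [-0.0058 -0.0005  0.0073] [18 35 79]
well [ 0.0915 -0.0012  0.0001]
[[ 0.0925 -0.0207 -0.0188]
 [ 0.0925  0.0177 -0.0188]
 [ 0.0925  0.0179  0.0219]
 [ 0.0925 -0.0212  0.0219]] [ 0.0925 -0.0016  0.0015]
[ 0.0915 -0.0012 -0.0094]
[ 0.0915 -0.0012  0.01  ]
[ 0.0915 -0.0106  0.0001]
[0.0915 0.0081 0.0001]
depthpts [ 0.5437 -0.2365  0.0725]
depthpts [ 0.5362 -0.1996  0.0721]
depthpts [ 0.5421 -0.2241  0.1386]
```

Body profile is vertical. The well sits (−0.7, −0.4) mm from the vial axis in tool y,z. I'll correct that and lower.

```bash
cat > g.py <<'E'
from h import *
import sys
s=status.observe(); R=Rn.from_rotvec(s['eef_rot']).as_matrix(); F=R.T@s['contact_force']
print('Ftool',F.round(1),'tq',s['torque'].round(2),'tcp',s['tcp_pos'].round(4),'gap',s['finger_gap'].round(4))
sys.exit(int(-F[0]>float(sys.argv[1]) or abs(F[1])>8 or abs(F[2])>8))
E
python3 -m inch '{"dp":[[0.015,-0.0006,-0.0003],[0.015,0,0],[0.008,0,0],[0.004,0,0],[0,0,0]],"yaw":[0,0,0,0,0],"hand":[0.05,0.05,0.05,0.05,0.05]}' >/dev/null; python3 g.py 4 &&
python3 -m inch '{"dp":[[0.002,0,0],[0.002,0,0],[0,0,0]],"yaw":[0,0,0],"hand":[0.05,0.05,0.05]}' >/dev/null; python3 g.py 4 &&
python3 -m inch '{"dp":[[0.002,0,0],[0.002,0,0],[0,0,0]],"yaw":[0,0,0],"hand":[0.05,0.05,0.05]}' >/dev/null; python3 g.py 4 &&
python3 -m inch '{"dp":[[0.002,0,0],[0.002,0,0],[0,0,0]],"yaw":[0,0,0],"hand":[0.05,0.05,0.05]}' >/dev/null; python3 g.py 4 &&
python3 -m inch '{"dp":[[0.002,0,0],[0.002,0,0],[0,0,0]],"yaw":[0,0,0],"hand":[0.05,0.05,0.05]}' >/dev/null; python3 g.py 4
```

```text
Traceback (most recent call last):
  File "g.py", line 4, in <module>
    print('Ftool',F.round(1),'tq',s['torque'].round(2),'tcp',s['tcp_pos'].round(4),'gap',s['finger_gap'].round(4))
                                                                                         ^^^^^^^^^^^^^^^^^^^^^
AttributeError: 'float' object has no attribute 'round'
Traceback (most recent call last):
  File "g.py", line 4, in <module>
    print('Ftool',F.round(1),'tq',s['torque'].round(2),'tcp',s['tcp_pos'].round(4),'gap',s['finger_gap'].round(4))
                                                                                         ^^^^^^^^^^^^^^^^^^^^^
AttributeError: 'float' object has no attribute 'round'
Traceback (most recent call last):
  File "g.py", line 4, in <module>
    print('Ftool',F.round(1),'tq',s['torque'].round(2),'tcp',s['tcp_pos'].round(4),'gap',s['finger_gap'].round(4))
                                                                                         ^^^^^^^^^^^^^^^^^^^^^
AttributeError: 'float' object has no attribute 'round'
Traceback (most recent call last):
  File "g.py", line 4, in <module>
    print('Ftool',F.round(1),'tq',s['torque'].round(2),'tcp',s['tcp_pos'].round(4),'gap',s['finger_gap'].round(4))
                                                                                         ^^^^^^^^^^^^^^^^^^^^^
AttributeError: 'float' object has no attribute 'round'
Traceback (most recent call last):
  File "g.py", line 4, in <module>
    print('Ftool',F.round(1),'tq',s['torque'].round(2),'tcp',s['tcp_pos'].round(4),'gap',s['finger_gap'].round(4))
                                                                                         ^^^^^^^^^^^^^^^^^^^^^
AttributeError: 'float' object has no attribute 'round'
```

```bash
sed -i "s/s\['finger_gap'\].round(4)/round(s['finger_gap'],4)/" g.py; python3 g.py 4 &&
python3 -m inch '{"dp":[[0.002,0,0],[0.002,0,0],[0,0,0]],"yaw":[0,0,0],"hand":[0.05,0.05,0.05]}' >/dev/null; python3 g.py 4 &&
python3 -m inch '{"dp":[[0.002,0,0],[0.002,0,0],[0,0,0]],"yaw":[0,0,0],"hand":[0.05,0.05,0.05]}' >/dev/null; python3 g.py 4 &&
python3 -m inch '{"dp":[[0.002,0,0],[0.002,0,0],[0,0,0]],"yaw":[0,0,0],"hand":[0.05,0.05,0.05]}' >/dev/null; python3 g.py 4 &&
python3 -m inch '{"dp":[[0.002,0,0],[0.002,0,0],[0,0,0]],"yaw":[0,0,0],"hand":[0.05,0.05,0.05]}' >/dev/null; python3 g.py 4
```

```text
Ftool [0.4 0.5 0.1] tq [ 0.01 -0.03 -0.04] tcp [ 0.5432 -0.2176  0.1219] gap 0.0139
Ftool [0.3 0.5 0.6] tq [-0.    0.01 -0.02] tcp [ 0.5438 -0.218   0.1188] gap 0.014
Ftool [-0.6  0.1  0. ] tq [-0.01  0.03 -0.04] tcp [ 0.5435 -0.218   0.1142] gap 0.0142
Ftool [ 0.  -0.5  1.3] tq [ 0.03 -0.04 -0.06] tcp [ 0.5434 -0.2179  0.11  ] gap 0.0138
Ftool [ 0.7 -0.1 -0.8] tq [-0.    0.02  0.01] tcp [ 0.5434 -0.2179  0.106 ] gap 0.0139
```

```bash

python3 -m inch '{"dp":[[0.002,0,0],[0.002,0,0],[0,0,0]],"yaw":[0,0,0],"hand":[0.05,0.05,0.05]}' >/dev/null; python3 g.py 4 &&
python3 -m inch '{"dp":[[0.002,0,0],[0.002,0,0],[0,0,0]],"yaw":[0,0,0],"hand":[0.05,0.05,0.05]}' >/dev/null; python3 g.py 4 &&
python3 -m inch '{"dp":[[0.002,0,0],[0.001,0,0],[0,0,0]],"yaw":[0,0,0],"hand":[0.05,0.05,0.05]}' >/dev/null; python3 g.py 4 &&
python3 -m inch '{"dp":[[0.001,0,0],[0,0,0]],"yaw":[0,0],"hand":[0.05,0.05]}' >/dev/null; python3 g.py 4 &&
python3 -m inch '{"dp":[[0.001,0,0],[0,0,0]],"yaw":[0,0],"hand":[0.05,0.05]}' >/dev/null; python3 g.py 4 &&
python3 -m inch '{"dp":[[0.001,0,0],[0,0,0]],"yaw":[0,0],"hand":[0.05,0.05]}' >/dev/null; python3 g.py 4 &&
python3 -m inch '{"dp":[[0.001,0,0],[0,0,0]],"yaw":[0,0],"hand":[0.05,0.05]}' >/dev/null; python3 g.py 4
```

```text
Ftool [ 0.1 -0.7 -0.3] tq [ 0.02 -0.07 -0.02] tcp [ 0.5434 -0.2179  0.1021] gap 0.014
Ftool [0.2 1.3 0.4] tq [ 0.06 -0.08 -0.05] tcp [ 0.5434 -0.2179  0.098 ] gap 0.0137
Ftool [ 0.3 -0.8 -0.6] tq [0.01 0.02 0.06] tcp [ 0.5434 -0.218   0.0952] gap 0.0137
Ftool [ 0.   0.1 -0.6] tq [0.04 0.03 0.01] tcp [ 0.5436 -0.218   0.0944] gap 0.0144
Ftool [-0.9  0.1  1. ] tq [ 0.   -0.03  0.01] tcp [ 0.5436 -0.218   0.0934] gap 0.0137
Ftool [ 0.7 -0.5 -0.6] tq [0.03 0.08 0.  ] tcp [ 0.5436 -0.218   0.0924] gap 0.0141
Ftool [0.1 0.1 0. ] tq [-0.02 -0.04  0.02] tcp [ 0.5437 -0.2181  0.0916] gap 0.0138
```

```bash

python3 -m inch '{"dp":[[0.0007,0,0],[0,0,0]],"yaw":[0,0],"hand":[0.05,0.05]}' >/dev/null; python3 g.py 2.5 &&
python3 -m inch '{"dp":[[0.0007,0,0],[0,0,0]],"yaw":[0,0],"hand":[0.05,0.05]}' >/dev/null; python3 g.py 2.5 &&
python3 -m inch '{"dp":[[0.0007,0,0],[0,0,0]],"yaw":[0,0],"hand":[0.05,0.05]}' >/dev/null; python3 g.py 2.5 &&
python3 -m inch '{"dp":[[0.0007,0,0],[0,0,0]],"yaw":[0,0],"hand":[0.05,0.05]}' >/dev/null; python3 g.py 2.5 &&
python3 -m inch '{"dp":[[0.0007,0,0],[0,0,0]],"yaw":[0,0],"hand":[0.05,0.05]}' >/dev/null; python3 g.py 2.5
```

```text
Ftool [-3.5  1.  -1. ] tq [0.27 0.4  0.01] tcp [ 0.5439 -0.2181  0.0915] gap 0.014
Ftool [-3.5  1.  -1. ] tq [0.27 0.4  0.01] tcp [ 0.5439 -0.2181  0.0915] gap 0.014
Ftool [-3.5  1.  -1. ] tq [0.27 0.4  0.01] tcp [ 0.5439 -0.2181  0.0915] gap 0.014
Ftool [-3.5  1.  -1. ] tq [0.27 0.4  0.01] tcp [ 0.5439 -0.2181  0.0915] gap 0.014
Ftool [-3.5  1.  -1. ] tq [0.27 0.4  0.01] tcp [ 0.5439 -0.2181  0.0915] gap 0.014
```

Floor contact came at TCP z = 0.0915 as expected. I'll release and retract upward.

```bash
python3 -m inch '{"dp":[[0,0,0],[0,0,0],[0,0,0],[0,0,0],[0,0,0],[-0.01,0,0],[-0.02,0,0],[-0.03,0,0],[-0.03,0,0],[-0.03,0,0],[0,0,-0.03],[0,0,-0.04],[0,0,-0.04],[0,0,-0.04],[0,0,-0.04],[0,0,-0.04],[0,0,0],[0,0,0]],"yaw":[0,0,0,0,0,0,0,0,0,0,0,0,0,0,0,0,0,0],"hand":[0.15,0.25,0.4,0.4,0.4,0.4,0.4,0.4,0.4,0.4,0.4,0.4,0.4,0.4,0.4,0.4,0.4,0.4]}'
python3 - <<'E'
from h import *
t=grab('top','top5'); s=grab('side','side5')
x=cv2.resize(t['color'][182:245,312:392,::-1],(500,394),interpolation=cv2.INTER_CUBIC)
y=cv2.resize(s['color'][120:183,275:323,::-1],(300,394),interpolation=cv2.INTER_CUBIC)
cv2.imwrite('pics/m7.png',np.hstack([x,y]))
hsv=cv2.cvtColor(t['color'],cv2.COLOR_RGB2HSV).astype(int)
m=(hsv[...,0]>105)&(hsv[...,0]<125)&(hsv[...,1]>150); m[:190]=0;m[215:]=0;m[:,:325]=0;m[:,:][:,346:]=0
v,u=np.nonzero(m); 
if len(u): print(len(u),u.mean(),v.mean(),'cap',at_z(t,u.mean(),v.mean(),.099),depth(t,int(u.mean()+.5),int(v.mean()+.5)))
E
```

```text
clock: 21.07
tcp_pos: [0.317, -0.2648, 0.2122]
eef_rot: [-0.159, 1.563, 0.157]
contact_force: [-0.3, -0.2, 0.0]
finger_gap: 0.0342
11 338.8181818181818 205.1818181818182 cap [ 0.54167041 -0.21610754  0.099     ] [ 0.54262224 -0.21742813  0.09609909]
```

View pics/m7.png

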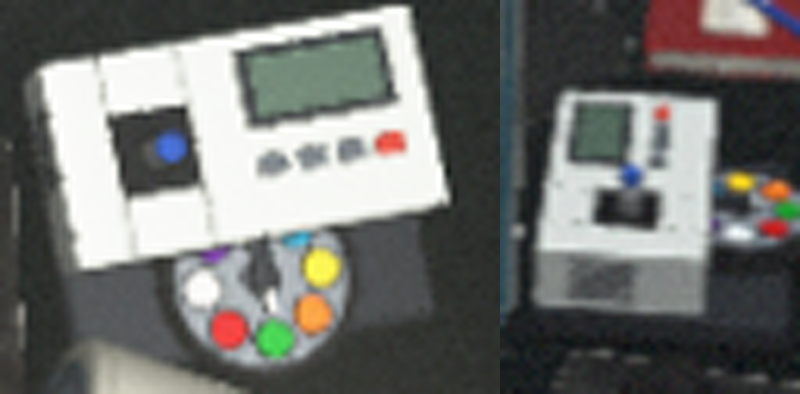

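Green is at the pointer. The blue cap sits over the insert in both views, at about (0.542, −0.217) with its top at about 97 mm, so the vial is seated. The arm is clear, so I'm handing in.

```bash
python3 -c "
from plant import robot,status
print(status.observe()['dq'].round(3)); robot.job_done()"
```

```text
[0.015 0.025 0.009 0.001 0.003 0.001]
the job is handed in; nothing more can be done
```

The green filter is clicked in at the pointer, and the blue-capped vial stands in the colorimeter's well. I handed the job in at about 21 s; no verdict is reported.

- **Wheel:** it started in orange, so it needed one click. I felt for the rim and rolled it with about 10–12 N of pressure. The highest total force I read was about 13 N, and readings were taken only between short moves. The last top and side pictures show green at the pointer.
- **Vial:** I gripped it in the rack and carried it over. I lowered it until it met the floor at 3.5 N, with the tool at the height expected for a fully seated vial. After release the cap measured at about (0.542, −0.217) with its top at about 97 mm; the well is at (0.5435, −0.2165) and the cap should be at 99 mm. That is within the 2 mm camera calibration.
- **Disagreements:** the estimates of where the vial sat between the pads differed by about 2 mm, which I settled with depth readings from the wrist camera. The finger gap read 14 mm on a 15 mm vial. The side-camera check of the wheel angle was only good to about 10°, so I relied on the pictures.
- **Not rechecked at the end:** I did not measure the black and white vials, the bottle or the timer again. The black and white vials were in their cells when the blue one was lifted out, and I saw no sign of the arm touching any of the four.

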